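Hang the cutlery pot on the side-opening hook plate

ROBOT

A 7-joint arm with a two-finger parallel gripper is mounted at the origin on the work surface. World frame = base frame: x ahead of the robot, y to its left, z up, the work surface at z = 0. Lengths are in m, angles in rad, forces in N, time in s.
With the tool pointing down it reaches from about 0.4 to 0.85 m from the base axis. Payload 10.4 kg.
Tool frame: the origin (TCP) lies between the finger pads; the fingertips stand ahead of it and the grasp point (between the pads) lies 3 mm ahead of it (r.tips_ahead is the z of the fingertips in the tool frame, in m); z points along the fingers, y is the line along which they close (so a half turn about z gives the same grasp; the last joint's range is limited). The gripper opens to 87 mm and grips with 3 to 60 N. Pads are 19 mm wide; open, the fingers measure 117 mm over their backs; the gripper's body (75 mm by 190 mm) begins 51 mm behind the grasp point.
Start: joints at [-1.261, 0.332, -0.065, 1.46, 0.022, 1.35, -0.088], TCP at [0.204, 0.591, 0.245] pointing down, gripper open.
Joint ranges: [-2.6, 2.6], [-0.5, 2.12], [-1.47, 1.34], [0.16, 2.42], [-1.27, 4.41], [0.06, 2.06], [-2.6, 2.6]. Speed limits (rad/s): [2.22, 2.22, 2.79, 2.79, 3.14, 3.14, 3.14].

INTERFACE

Orientations are given as a unit quaternion [x, y, z, w].
In Python, from bench import telemetry, camera, get_calibration, r gives the robot as it stands.
- The arm moves only by the tool drive_tool, never from a script. Its argument "series" is one flat list of numbers, 7 for each row, row after row: the turn, a rotation vector about the tool's x, y, z in units of 5 degrees (1.0 is 5 degrees), then the shift along the tool's x, y, z in units of 40 mm (1.0 is 40 mm), then the opening, from -1 (shut) to 1 (fully open). A call has 1 to 10 rows; each row is the pose to reach, as a shift and turn from the pose commanded when the call began, along the tool's axes at that moment; what a row does not reach only later rows make up. A row lasts 1/12 s, in which the tool goes at most 41.7 mm and 7.16 degrees, less where a joint would pass 70% of its speed; a pose out of reach is approached as far as the arm can. A call with a gripper value outside its range is refused whole. The fingers move at their own pace and stop on an object; "grip_force" is the grip in N (left out, the last holds). Time passes only in rows, so rows that repeat a pose let the fingers close. It gives the time, the measured TCP pose, the force, the opening and the grip force at its end, in the units of the state.
- telemetry.read_state(): the state, without advancing time (a new reading comes with each control period).
- camera(name): name is "side" or "top" or "wrist"; returns the picture (420x560x3 uint8, red, green, blue); there is no depth.
- get_calibration(name): a dict with "fovy" (degrees; the focal length in pixels is half the picture's height over the tangent of half this angle, whatever the lens; pixels are square), "cx", "cy" (the principal point, pixels), "dist" ([k1, k2, p1, p2, k3] as OpenCV has them; the pictures are not rectified), "xyz" and "rotation" of the camera in the world. Camera axes: x right, y up, looking along -z (the intrinsics and any distortion apply to the point x, -y, -z); pixel columns grow to the right and rows downward; lengths in m; the calibration is good to about 2 mm. A picture is of the moment at which its call begins: read the wrist's pose just before it. get_calibration takes no time and is no camera call; for the wrist camera it gives the pose at the moment of the call.
- r.close_job(): hands the job in; it is judged then, once.
The state is a dict: "time": time; "joint_positions": joint angles; "joint_vel": joint speeds; "joint_torque": joint torques, N m; "ee_pos": TCP position; "eef_rot": TCP orientation; "ft_force": force on the tool from outside, world axes, zero at the start; "torque": the same for the moment, N m; "width": finger opening in m; "grip_force": force on a finger pad.
Only numpy, scipy, OpenCV 4.12 (cv2) and the standard library are available. Lean on these libraries where they do the work, as an engineer would, in place of code of your own. Each camera call takes 0.05 s, during which the arm holds its last target. There are 200 camera calls.

TASK

Two steel cutlery pots stand on the worktop; take the one with the headed stud on its back and hang it on the hook plate of the stand: bring the stud in sideways through the slot's open left end with its head behind the plate, slide it along to the closed end, then lower it by hand all the way down into the throat, and only then let go. Work gently, by feel - never ram or force the pot against the stand - and leave the other pot and everything else on the worktop where they are.

Things in the scene. Friction and masses are not known exactly. Their poses are not given: they have to be found in the camera images.
- pot_grip (a point): The pot to hang: open steel pot 70 (x) x 90 (y) x 95 mm tall, 3 mm walls, 0.26-0.5 kg. A black bail bar over its mouth, 70 mm long (x), 12 wide (y), 14 high, on two end straps; gripped across y from above. Point: the bar's centre, 130 mm above the pot's underside; the bar's underside is 28 mm above the rim. Axes: z up, x to the pot's back, where the stud is.
- pot_stud (a point): Middle of the stud's neck: a level steel neck, 10 mm diameter, standing 12 mm out of the pot's back face along +x, ending in a round head 20 mm in diameter and 5 mm thick. Point: 41 mm behind (+x) and 52 mm below pot_grip, 78 mm above the pot's underside. Axes as pot_grip.
- stand: Fixed steel stand. Origin on the worktop; z up, x away from the robot, y to the left seen from the robot. Base 95 x 200 x 12 mm (x -50 to 45, y +-100); posts and rail at x 15 to 29 mm, below z 102. On the rail is clamped a dark upright hook plate, 6 mm thick, centred on x = 0, 85 mm wide (y), z 30 to 192 mm. The clamp holds far above the allowed force.
- channel (a point): Point of the stand at x = 0, y = 0, z = 165.5 mm, stand's axes: mid-height of the plate's slot. The slot is L-shaped: a level channel, z 155 to 176 mm, open at the plate's left (+y) edge, runs towards -y to a closed end; there a throat 13 mm wide goes straight down. The throat's right (-y) wall and the channel's end are one straight wall. Throat centre to the plate's left edge: 45 mm.
- home (a point): Point of the stand at x = 0, y = 0, z = 130 mm, stand's axes: height of the stud's neck axis when home on the throat's floor (z 125 mm), pot on the plate's robot side, its x along the stand's x. The plate may be clamped anywhere along the rail: the throat's centre is up to 35 mm to either side (y) of this point and must be felt for or seen.
- plain_pot: The other pot: same size and bail grip but no stud; leave alone. Origin under its centre.
- mug: White mug, 80 mm wide, 90 mm tall; leave alone. Origin under its centre.
- jar: Glass jar, 64 mm wide, 110 mm tall; leave alone. Origin under its centre.
- soap: Soap bottle, 60 mm wide, 190 mm tall; leave alone. Origin under its centre.
- bowl: White bowl, 140 mm wide, 60 mm tall; leave alone. Origin under its centre.
- spoon: Large spoon lying flat; leave alone.
- tin: Tin can, 72 mm wide, 100 mm tall; leave alone. Origin under its centre.
- plate1: White plate, 200 mm wide, 22 mm tall; leave alone. Origin under its centre.
- pot: The same pot to hang, origin under its centre (130 mm below pot_grip), same axes.

How it is judged:
By the outcome, as a careful person would: the job done as asked, in the order asked, and still so for the second after the job is handed in, with the robot touching nothing.
It also fails if it takes over 51 s, if anything falls off the work surface, if the arm or the gripper's body presses on something with over 40 N, if the wrist force passes 120 N, or if a joint passes its speed limit or range.

## Working session

There is one attempt and no reset: what is moved stays moved. The work goes in short steps, Python scripts to look and compute and a tool call to move; the robot and the scene stay as the last step left them, time stands still between calls to the robot, and variables do not carry over. Pictures are saved under pics/ and viewed, at most 10 in all, crops included, and the job is handed in when it is done.

Besides the shell and the picture viewer there is one more tool, called after ">>>" by a JSON object that holds its "api" and its "payload". drive_tool: Moves the arm, as the interface text tells. Its arguments: {"type":"object","properties":{"series":{"type":"array"},"grip_force":{"type":"number"}},"required":["series"]}

```bash
mkdir -p pics; ls; cat > h.py <<'E'
import numpy as np, cv2
from bench import telemetry, camera, get_calibration, r
from scipy.spatial.transform import Rotation as R
def K(c):
    f=210/np.tan(np.radians(c["fovy"])/2); return np.array([[f,0,c["cx"]],[0,f,c["cy"]],[0,0,1]])
def rot(c):
    q=np.array(c["rotation"],float)
    return q if q.shape==(3,3) else R.from_quat(q).as_matrix()
def ray(c,uv):
    p=cv2.undistortPoints(np.array([[uv]],float),K(c),np.array(c["dist"],float))[0,0]
    return np.array(c["xyz"]),rot(c)@np.array([p[0],-p[1],-1])
def onz(c,uv,z):
    o,d=ray(c,uv); return o+d*(z-o[2])/d[2]
def two(c1,u1,c2,u2):
    o1,d1=ray(c1,u1);o2,d2=ray(c2,u2)
    t=np.linalg.lstsq(np.stack([d1,-d2],1),o2-o1,rcond=None)[0]
    a,b=o1+t[0]*d1,o2+t[1]*d2; return (a+b)/2,np.linalg.norm(a-b)
def proj(c,p):
    q=rot(c).T@(np.array(p)-np.array(c["xyz"])); q=q*[1,-1,-1]
    return cv2.projectPoints(q[None],np.zeros(3),np.zeros(3),K(c),np.array(c["dist"],float))[0][0,0]
def tool(p):
    "world shift -> tool units"
    s=telemetry.read_state(); return R.from_quat(s["eef_rot"]).inv().apply(np.array(p)-s["ee_pos"])/0.04
def save(n,im): cv2.imwrite("pics/"+n,im[...,::-1])
E
python3 - <<'E'
from h import *
ims={}
for n in ["side","top"]:
    c=get_calibration(n); im=camera(n); np.save(n+".npy",im); save(n+"0.png",im); print(n,c)
s=telemetry.read_state(); print(s["time"],s["ee_pos"],s["eef_rot"],R.from_quat(s["eef_rot"]).as_matrix().round(3),s["width"],s["ft_force"],r.tips_ahead)
E
```

```text
pics
side {'fovy': 43.77739277778341, 'cx': 287.7404327107782, 'cy': 215.99518947477188, 'dist': array([-0.08349301,  0.        ,  0.        ,  0.        ,  0.        ]), 'xyz': array([0.43150115, 0.83000205, 0.95193407]), 'rotation': array([-0.03297123,  0.3995141 ,  0.91113745, -0.09555063])}
top {'fovy': 45.81991421142362, 'cx': 287.1713273218751, 'cy': 206.67137615446535, 'dist': array([-0.1779595,  0.       ,  0.       ,  0.       ,  0.       ]), 'xyz': array([0.3407526 , 0.00274917, 1.32401623]), 'rotation': array([ 0.06338949, -0.07662155, -0.69873868,  0.70843149])}
0.1 [0.20404437 0.59042413 0.24384407] [ 1.65590284e-01  9.86194435e-01 -6.21836795e-04 -9.01011245e-05] [[-0.945  0.327 -0.   ]
 [ 0.327  0.945 -0.001]
 [-0.    -0.001 -1.   ]] 0.08676280969391983 [-0.59620786  0.0162577   0.18880781] 0.022
```

View pics/side0.png

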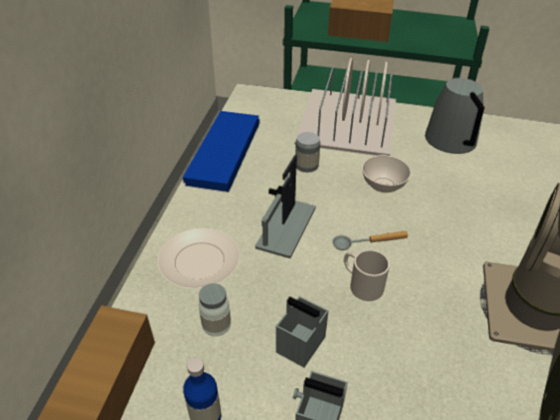

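View pics/top0.png

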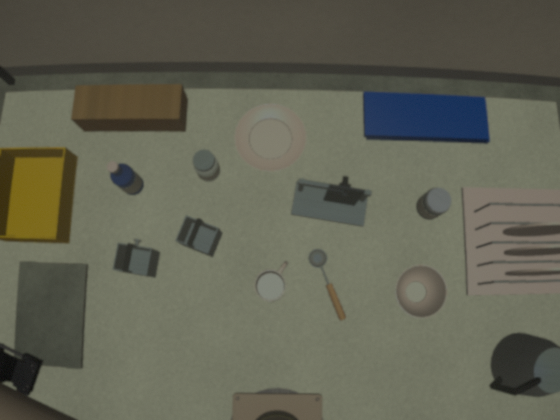

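The side view shows the studded pot at about (320,395), with its stud at (297,395). The plain pot is at (302,330) and the stand at (287,215). In the top view the studded pot is at (137,259), stud at (137,241), and the stand at (330,200). Next I'll zoom in.

```bash
python3 - <<'E'
from h import *
t=np.load("top.npy");s=np.load("side.npy")
def cr(im,u,v,w=80,h=60): return cv2.convertScaleAbs(cv2.resize(im[v:v+h,u:u+w],(400,300),interpolation=cv2.INTER_CUBIC),alpha=1.5)
m=np.vstack([np.hstack([cr(t,97,225),cr(t,290,170)]),np.hstack([cr(s,280,360),cr(s,245,150,140,105)])])
save("crops.png",m)
E
```

```text
(no output)
```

View pics/crops.png

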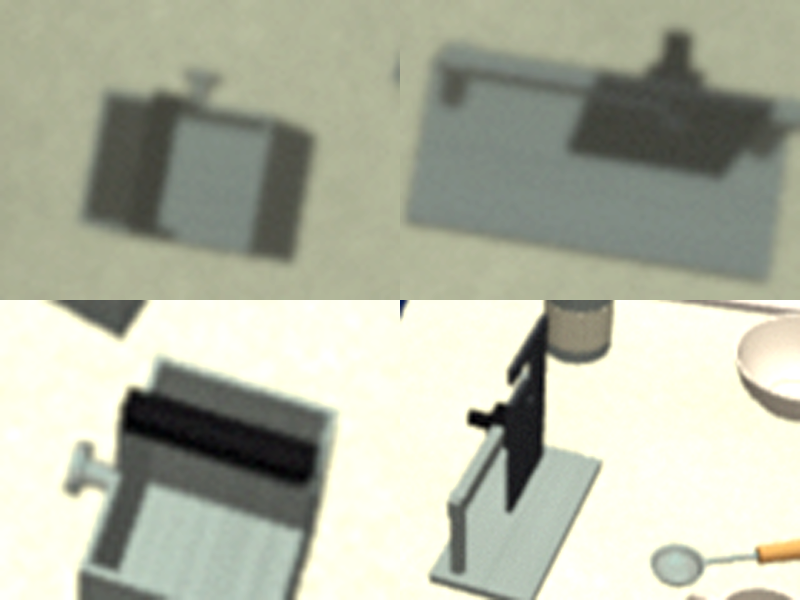

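```bash
cat > m1.py <<'E'
from h import *
t=get_calibration("top");s=get_calibration("side")
T=lambda a,b,u,v:(u+a/5,v+b/5)
S=lambda a,b:(245+(a-400)/(400/140),150+(b-300)/(400/140))
P=lambda a,b:(280+a/5,360+(b-300)/5)
bl,br=onz(s,P(125,410),.13),onz(s,P(315,463),.13)
print("bar side",bl,br,(bl+br)/2,np.degrees(np.arctan2(*(bl-br)[[1,0]])),np.linalg.norm(bl-br))
a,b=onz(t,T(167,97,97,225),.137),onz(t,T(150,232,97,225),.137)
print("bar top",a,b,(a+b)/2,np.degrees(np.arctan2(*(a-b)[[1,0]])),np.linalg.norm(a-b))
print("stud", two(t,T(203,85,97,225),s,P(93,470)))
fl,fr=onz(t,T(5,222,290,170),.012),onz(t,T(370,280,290,170),.012)
print("base front top",fl,fr,np.linalg.norm(fl-fr),np.degrees(np.arctan2(*(fl-fr)[[1,0]])))
nl,nr,f=[onz(s,S(*p),.012) for p in [(432,577),(531,600),(601,460)]]
print("base side",nl,nr,f,np.linalg.norm(nl-nr),np.linalg.norm(nr-f),np.degrees(np.arctan2(*(nr-f)[[1,0]])))
for n,p,q in [("leftbot",(170,150),(508,510)),("lefttop",(200,75),(510,368)),("righttop",(375,100),(546,318))]:
    print(n,two(t,T(*p,290,170),s,S(*q)))
E
python3 m1.py
```

```text
bar side [0.48231078 0.36549808 0.13      ] [0.41491501 0.37203244 0.13      ] [0.4486129  0.36876526 0.13      ] -5.537805662994447 0.06771179771648153
bar top [0.47989496 0.36199823 0.137     ] [0.41412645 0.36639474 0.137     ] [0.44701071 0.36419648 0.137     ] -3.82443643642295 0.06591529546398513
stud (array([0.49310523, 0.36169415, 0.07677131]), np.float64(0.0008996281990156062))
base front top [ 0.5836239  -0.03089046  0.012     ] [ 0.55480669 -0.22793209  0.012     ] 0.1991377366438127 81.67951505650977
base side [ 0.67434058 -0.04137894  0.012     ] [ 0.58475483 -0.03318816  0.012     ] [ 0.55542006 -0.22505615  0.012     ] 0.08995940728475134 0.19409753866216303 81.30734005826945
leftbot (array([ 0.6217912 , -0.1180798 ,  0.03160136]), np.float64(0.0027353395163673745))
lefttop (array([ 0.6223115 , -0.11721834,  0.19335858]), np.float64(0.001210091075139627))
righttop (array([ 0.61063805, -0.20109064,  0.18696926]), np.float64(0.0038835111707942807))
```

>>> {"api": "drive_tool", "payload": {"series": [0,0,-0.5,-1.0,-0.45,0,1,0,0,-0.9,-2.0,-0.9,0.1,1,0,0,-1.3,-3.0,-1.3,0.2,1,0,0,-1.7,-4.0,-1.75,0.3,1,0,0,-2.1,-5.0,-2.2,0.4,1,0,0,-2.5,-6.0,-2.6,0.5,1,0,0,-2.8,-6.8,-3.0,0.6,1,0,0,-2.8,-7.4,-3.2,0.7,1,0,0,-2.8,-7.6,-3.3,0.7,1,0,0,-2.8,-7.6,-3.3,0.7,1]}}

```text
time: 0.93
ee_pos: [0.4507, 0.3636, 0.216]
eef_rot: [0.047, 0.999, -0.001, 0.0]
ft_force: [-0.1, 1.1, -0.2]
width: 0.0869
grip_force: 0.0
```

```bash
python3 - <<'E'
from h import *
s=telemetry.read_state(); c=get_calibration("wrist"); im=camera("wrist"); np.save("w1.npy",im); np.save("w1c.npy",c,allow_pickle=True); save("w1.png",cv2.convertScaleAbs(im,alpha=1.3))
print(s["time"],s["ee_pos"],R.from_quat(s["eef_rot"]).as_matrix().round(3),s["joint_positions"],s["ft_force"],c["xyz"])
print(proj(c,[.448,.366,.137]))
E
```

```text
0.9333 [0.45065212 0.36357072 0.21599133] [[-0.996  0.094  0.   ]
 [ 0.094  0.996 -0.002]
 [-0.    -0.002 -1.   ]] [-0.83881152  0.2462756   0.09486265  1.63235313 -0.02297749  1.26515893
  0.73683362] [-0.0915704   1.12932258 -0.15180812] [0.36700239 0.37183773 0.35664791]
[274.65423438 221.21413675]
```

View pics/w1.png

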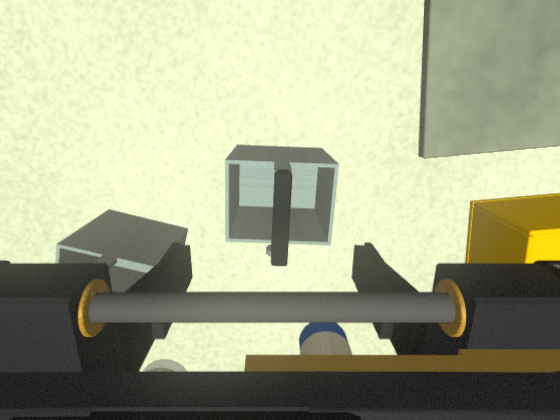

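The wrist view shows the bail bar running from about (283,170) to (279,265), with the stud just visible at (269,250).

```bash
python3 - <<'E'
from h import *
c=np.load("w1c.npy",allow_pickle=True).item(); im=np.load("w1.npy")
g=im[150:275,262:300].max(2); m=(g<45).astype(np.uint8)
n,l,st,ce=cv2.connectedComponentsWithStats(m); k=1+st[1:,4].argmax(); 
rr=cv2.minAreaRect(np.argwhere(l==k)[:,::-1].astype(np.float32)); b=cv2.boxPoints(rr)+[262,150]; print(b)
P=np.array([onz(c,p,.137) for p in b]); print(P, P.mean(0))
a,bb=onz(c,(283,170),.137),onz(c,(279.5,265),.137); print(a,bb,(a+bb)/2,np.degrees(np.arctan2(*(bb-a)[[1,0]])))
E
```

```text
Traceback (most recent call last):
ValueError: attempt to get argmax of an empty sequence
```

```bash
python3 - <<'E'
from h import *
c=np.load("w1c.npy",allow_pickle=True).item()
for p,q in [((275,171),(290,171)),((272,265),(286.5,265))]:
    print(onz(c,p,.137),onz(c,q,.137))
a,bb=onz(c,(282.8,170),.137),onz(c,(279.3,265.5),.137); print(a,bb,(a+bb)/2,np.degrees(np.arctan2(*(bb-a)[[1,0]])),np.linalg.norm(a-bb))
E
```

```text
[0.41239274 0.36949941 0.137     ] [0.41333453 0.37949085 0.137     ]
[0.48179682 0.36094757 0.137     ] [0.48278657 0.37151293 0.137     ]
[0.41220575 0.37475227 0.137     ] [0.48270048 0.36623142 0.137     ] [0.44745311 0.37049184 0.137     ] -6.892032360001748 0.07100782999756443
```

>>> {"api": "drive_tool", "payload": {"series": [0,0,0.2,0.08,0.14,0.6,1,0,0,0.2,0.08,0.14,1.2,1,0,0,0.2,0.08,0.14,1.7,1,0,0,0.2,0.08,0.14,2.0,1,0,0,0.2,0.08,0.14,2.08,1,0,0,0.2,0.08,0.14,2.08,-1,0,0,0.2,0.08,0.14,2.08,-1,0,0,0.2,0.08,0.14,2.08,-1,0,0,0.2,0.08,0.14,2.08,-1,0,0,0.2,0.08,0.14,2.08,-1], "grip_force": 35}}

```text
time: 1.82
ee_pos: [0.446, 0.3728, 0.1343]
eef_rot: [0.053, 0.999, 0.001, 0.0]
ft_force: [-0.1, 0.1, -0.4]
width: 0.0616
grip_force: 0.0
```

>>> {"api": "drive_tool", "payload": {"series": [0,0,0,0,0,0,-1,0,0,0,0,0,0,-1,0,0,0,0,0,0,-1,0,0,0,0,0,0,-1]}}

```text
time: 2.15
ee_pos: [0.4457, 0.3725, 0.1334]
eef_rot: [0.053, 0.999, 0.0, 0.0]
ft_force: [0.4, -1.5, 0.8]
width: 0.0352
grip_force: 0.0
```

>>> {"api": "drive_tool", "payload": {"series": [0,0,0,0,0,0,-1,0,0,0,0,0,0,-1,0,0,0,0,0,0,-1,0,0,0,0,0,0,-1,0,0,0,0,0,0,-1,0,0,0,0,0,0,-1]}}

```text
time: 2.65
ee_pos: [0.4454, 0.3724, 0.1331]
eef_rot: [0.053, 0.999, -0.0, -0.0]
ft_force: [-0.9, -1.1, -1.6]
width: 0.0113
grip_force: 34.9
```

>>> {"api": "drive_tool", "payload": {"series": [0,0,0,0,0,-0.2,-1,0,0,0,0,0,-0.6,-1,0,0,0,0,0,-1.2,-1,0,0,0,0,0,-1.9,-1,0,0,0,0,0,-2.6,-1,0,0,0,0,0,-3.3,-1,0,0,0,0,0,-4.0,-1,0,0,0,0,0,-4.4,-1,0,0,0,0,0,-4.6,-1,0,0,0,0,0,-4.6,-1], "grip_force": 45}}

```text
time: 3.48
ee_pos: [0.446, 0.3728, 0.3192]
eef_rot: [0.053, 0.999, 0.001, 0.001]
ft_force: [1.0, 0.1, -4.4]
width: 0.0112
grip_force: 44.9
```

```bash
python3 - <<'E'
from h import *
s=telemetry.read_state(); im=camera("side"); 
ims=[cv2.resize(cv2.convertScaleAbs(camera("side")[250:420,220:420],alpha=1.3),None,fx=2,fy=2)]
w=camera("wrist"); ims.append(cv2.resize(w,(453,340)))
save("lift.png",np.hstack(ims)[:, :800])
M=R.from_quat(s["eef_rot"]).as_matrix(); p=np.array(s["ee_pos"])
print(s["time"],p,M.round(4),s["ft_force"],s["torque"],s["width"])
th=np.radians(-8.5); X=np.array([np.cos(th),np.sin(th),0]);Y=np.array([-X[1],X[0],0]); O=np.array([.619,-.137,0])
# stud prediction on axis yaw of tool -x
print("tool yaw",np.degrees(np.arctan2(-M[1,0],-M[0,0])))
# target TCP: stud at local (sx,sy), tcp = stud -41mm X, z+52+3
for sx,sy,z in [(-.06,.06,.32),(-.06,.06,.2205),(0,.06,.2205)]:
    q=O+X*(sx-.041)+Y*sy; q[2]=z; print(q,tool(q))
E
```

```text
3.4833 [0.44602981 0.37284772 0.3191938 ] [[-0.9944  0.1057  0.0019]
 [ 0.1057  0.9944  0.0021]
 [-0.0017  0.0023 -1.    ]] [ 0.95002204  0.12896792 -4.37862562] [ 0.13584909 -0.09419285 -0.00376006] 0.011241458796725404
tool yaw -6.070097490835575
[ 0.52797796 -0.0627303   0.32      ] [ -3.20570114 -10.59283544  -0.09359647]
[ 0.52797796 -0.0627303   0.2205    ] [ -3.20967404 -10.58815008   2.39389595]
[ 0.58731891 -0.07159886  0.2205    ] [ -4.7083162 -10.6519193   2.3916225]
```

View pics/lift.png

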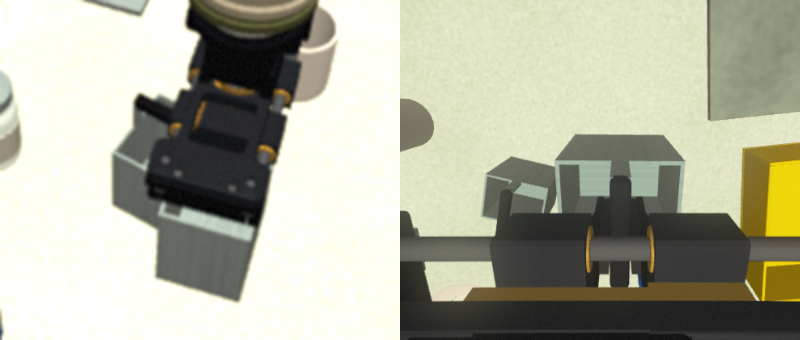

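The pot is held level and clear, and its weight is about 4.4 N. Next I carry it across to the left of the stand.

>>> {"api": "drive_tool", "payload": {"series": [0,0,0.0,-0.1,-0.4,0,-1,0,0,0.1,-0.3,-1.0,0,-1,0,0,0.1,-0.5,-1.7,0,-1,0,0,0.2,-0.75,-2.5,0,-1,0,0,0.2,-1.0,-3.3,0,-1,0,0,0.3,-1.25,-4.1,0,-1,0,0,0.3,-1.5,-4.9,0,-1,0,0,0.4,-1.75,-5.7,0,-1,0,0,0.4,-2.0,-6.5,0,-1,0,0,0.5,-2.2,-7.2,0,-1]}}

```text
time: 4.47
ee_pos: [0.5023, 0.0739, 0.316]
eef_rot: [0.075, 0.997, -0.001, -0.001]
ft_force: [1.7, 0.0, -3.9]
width: 0.0113
grip_force: 44.9
```

```bash
cat > st.py <<'E'
from h import *
import sys
s=telemetry.read_state(); M=R.from_quat(s["eef_rot"]).as_matrix(); p=np.array(s["ee_pos"])
th=np.radians(-8.5); X=np.array([np.cos(th),np.sin(th),0]);Y=np.array([-X[1],X[0],0]); O=np.array([.619,-.137,0])
print(round(s["time"],2),"yaw",np.degrees(np.arctan2(-M[1,0],-M[0,0])).round(2),"tilt",M[:2,2].round(4),"F",s["ft_force"].round(1),"T",s["torque"].round(2))
d=p-O; print("stud local est",(d@X+.041).round(4),(d@Y).round(4),(p[2]-.055).round(4))
if len(sys.argv)>3:
    a=[float(v) for v in sys.argv[1:4]]; q=O+X*(a[0]-.041)+Y*a[1]; q[2]=a[2]+.055; print("shift",tool(q).round(2))
E
python3 st.py -.06 .065 .265
```

```text
4.47 yaw -8.64 tilt [-0.0018 -0.0009] F [ 1.7  0.  -3.9] T [ 0.1  -0.06  0.02]
stud local est -0.1056 0.1913 0.261
shift [-1.15 -3.16 -0.1 ]
```

>>> {"api": "drive_tool", "payload": {"series": [0,0,0,-0.25,-0.7,0,-1,0,0,0,-0.5,-1.4,0,-1,0,0,0,-0.75,-2.1,0,-1,0,0,0,-0.95,-2.7,0.4,-1,0,0,0,-1.1,-3.1,0.9,-1,0,0,0,-1.15,-3.2,1.4,-1,0,0,0,-1.15,-3.2,1.9,-1,0,0,0,-1.15,-3.2,2.2,-1,0,0,0,-1.15,-3.2,2.3,-1,0,0,0,-1.15,-3.2,2.3,-1]}}

```text
time: 5.3
ee_pos: [0.5284, -0.0563, 0.2241]
eef_rot: [0.074, 0.997, -0.0, -0.001]
ft_force: [-0.0, -0.0, -4.7]
width: 0.0113
grip_force: 44.9
```

```bash
python3 st.py 0 .05 .1655; python3 - <<'E'
from h import *
im=camera("side");np.save("s2.npy",im);c=get_calibration("side");print(proj(c,[.62,-.14,.17]))
t=camera("top");np.save("t2.npy",t)
a=cv2.resize(im[130:250,215:375],(800,600),interpolation=cv2.INTER_CUBIC)
save("s2.png",cv2.convertScaleAbs(a,alpha=1.4))
E
```

```text
5.3 yaw -8.54 tilt [-0.0025 -0.0001] F [-0.  -0.  -4.7] T [0.05 0.06 0.04]
stud local est -0.0606 0.0665 0.1691
shift [-1.51 -0.41  0.09]
[286.52863397 175.95062825]
```

View pics/s2.png

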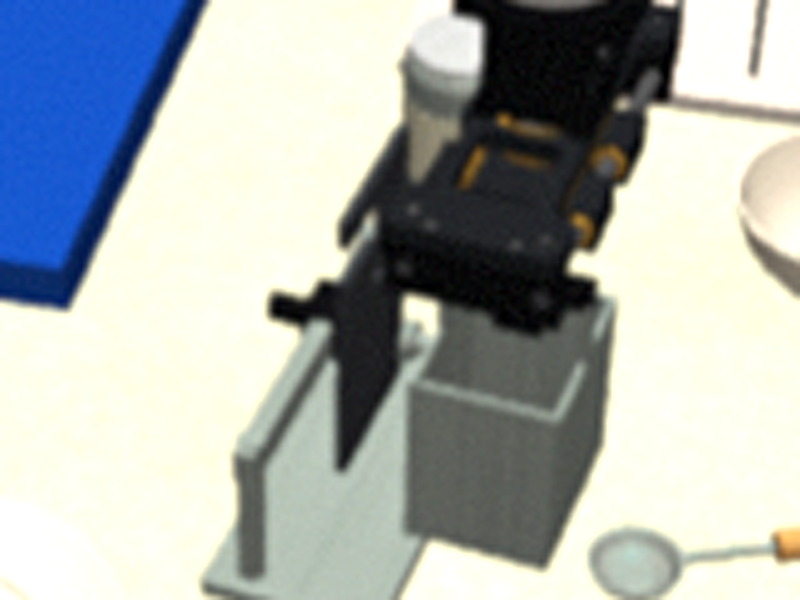

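The stud head shows at about crop (410,340), in front of the plate, with the pot's rim corners at (412,375) and (555,415). The slot mouth is at about (342,245) to (340,285). I'll check the geometry from this same camera.

```bash
python3 - <<'E'
from h import *
c=get_calibration("side")
th=np.radians(-8.5); X=np.array([np.cos(th),np.sin(th),0]);Y=np.array([-X[1],X[0],0]); O=np.array([.619,-.137,0])
L=lambda p:((p-O)@X*1e3).round(1).item().__str__()+" "+((p-O)@Y*1e3).round(1).item().__str__()
P=lambda a,b:(215+a/5,130+b/5)
W=lambda x,y,z:O+X*x+Y*y+np.array([0,0,z])
for n,q in [("head",W(-.0606+.0085,.0665,.1691)),("rim nb",W(-.0606-.006,.0665+.045,.1691+.017)),("rim nf",W(-.0606-.076,.0665+.045,.1691+.017)),("bot nb",W(-.0666,.1115,.0911)),("plate topleft",W(0.003,.0196,.192)),("lip176",W(0.003,.0196,.176)),("lip155",W(0.003,.0196,.155)),("bottom",W(.003,.0196,.03))]:
    p=proj(c,q); print(n,((p-[215,130])*5).round(0))
rz=.1691+.017
a,b=onz(c,P(412,376),rz),onz(c,P(557,416),rz); print("rim",L(a),"|",L(b),np.degrees(np.arctan2(*(a-b)[[1,0]])))
print("expected -66.6 111.5")
print("head",L(onz(c,P(411,340),.1691)),"exp -52 66.5")
print("plate bottom near-left", L(onz(c,P(340,470),.03)))
E
```

```text
head [415. 345.]
rim nb [414. 387.]
rim nf [566. 425.]
bot nb [408. 539.]
plate topleft [339. 220.]
lip176 [338. 246.]
lip155 [338. 281.]
bottom [336. 470.]
rim -63.6 105.2 | -131.2 107.2 -10.19828433484242
expected -66.6 111.5
head -49.0 63.6 exp -52 66.5
plate bottom near-left 0.8 19.0
```

>>> {"api": "drive_tool", "payload": {"series": [0,0,0,-0.2,0,0.03,-1,0,0,0,-0.5,0,0.06,-1,0,0,0,-0.8,0,0.09,-1,0,0,0,-1.1,0,0.09,-1,0,0,0,-1.3,0,0.09,-1,0,0,0,-1.4,0,0.09,-1,0,0,0,-1.45,0,0.09,-1,0,0,0,-1.45,0,0.09,-1,0,0,0,-1.45,0,0.09,-1]}}

```text
time: 6.15
ee_pos: [0.5863, -0.0653, 0.2218]
eef_rot: [0.075, 0.997, 0.0, -0.0]
ft_force: [-0.5, -0.7, -4.8]
width: 0.0116
grip_force: 44.9
```

```bash
python3 st.py -.0025 .04 .1655; python3 - <<'E'
from h import *
im=camera("side");np.save("s3.npy",im)
a=cv2.resize(im[150:240,225:345],(800,600),interpolation=cv2.INTER_CUBIC)
save("s3.png",cv2.convertScaleAbs(a,alpha=1.6))
E
```

```text
6.15 yaw -8.57 tilt [-0.0001  0.0002] F [-0.5 -0.7 -4.8] T [ 0.01  0.04 -0.01]
stud local est -0.002 0.0661 0.1668
shift [ 0.01 -0.65  0.03]
```

View pics/s3.png

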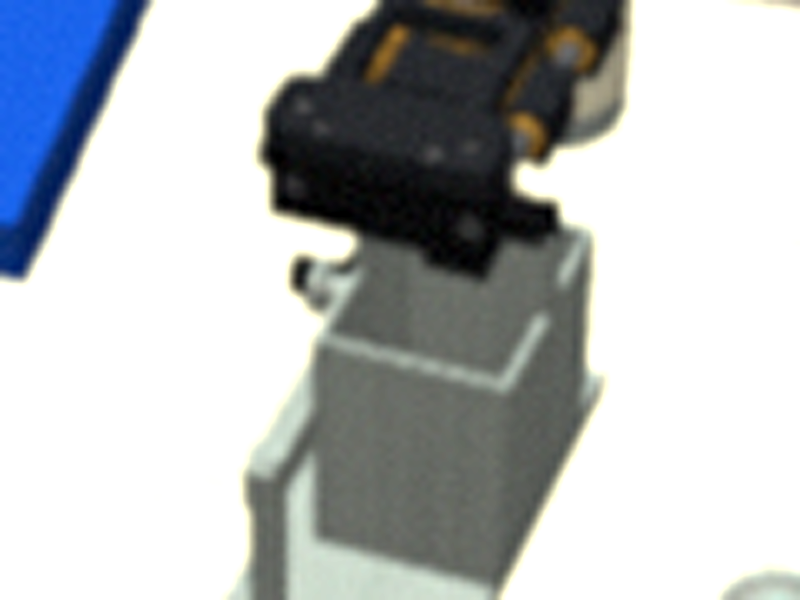

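The stud head is at crop (320,283) and the plate is hidden behind the pot. The near-back rim corner is at (320,338).

```bash
python3 - <<'E'
from h import *
c=get_calibration("side")
th=np.radians(-8.5); X=np.array([np.cos(th),np.sin(th),0]);Y=np.array([-X[1],X[0],0]); O=np.array([.619,-.137,0])
P=lambda a,b:(225+a/6.667,150+b/6.667)
W=lambda x,y,z:O+X*x+Y*y+np.array([0,0,z])
l=lambda p:(((p-O)@X*1e3).round(1),((p-O)@Y*1e3).round(1))
e=np.array([-.002,.0661,.1668])
for n,d,o in [("head face",[.0085,0,0],(316,284)),("rim nb",[-.006,.045,.017],(320,337)),("rim nf",[-.076,.045,.017],(503,385)),("bot nb",[-.006,.045,-.078],(315,538)),("bot nf",[-.076,.045,-.078],(495,584))]:
    q=e+d; print(n,((proj(c,W(*q))-[225,150])*6.667).round(0),o,"exp",(q*1e3).round(1),"obs",l(onz(c,P(*o),q[2])))
E
```

```text
head face [328. 292.] (316, 284) exp [  6.5  66.1 166.8] obs (np.float64(12.0), np.float64(63.7))
rim nb [320. 344.] (320, 337) exp [ -8.  111.1 183.8] obs (np.float64(-6.7), np.float64(107.6))
rim nf [518. 395.] (503, 385) exp [-78.  111.1 183.8] obs (np.float64(-71.8), np.float64(108.3))
bot nb [321. 547.] (315, 538) exp [ -8.  111.1  88.8] obs (np.float64(-4.5), np.float64(107.6))
bot nf [508. 598.] (495, 584) exp [-78.  111.1  88.8] obs (np.float64(-71.5), np.float64(106.5))
```

By the camera, the pot sits about 4 mm further ahead in x than nominal. I'll ease back 2 mm, slide until the pot's back overlaps the plate but the head doesn't, then feel for the plate in x.

>>> {"api": "drive_tool", "payload": {"series": [0,0,0,0.05,0,0.03,-1,0,0,0,0.05,-0.15,0.03,-1,0,0,0,0.05,-0.3,0.03,-1,0,0,0,0.05,-0.45,0.03,-1,0,0,0,0.05,-0.58,0.03,-1,0,0,0,0.05,-0.65,0.03,-1,0,0,0,0.05,-0.65,0.03,-1,0,0,0,0.05,-0.65,0.03,-1]}}

```text
time: 6.87
ee_pos: [0.5807, -0.0908, 0.2205]
eef_rot: [0.075, 0.997, 0.0, 0.0]
ft_force: [-0.5, -0.1, -4.3]
width: 0.0114
grip_force: 44.9
```

```bash
python3 st.py
```

```text
6.87 yaw -8.59 tilt [0.     0.0002] F [-0.5 -0.1 -4.3] T [-0.01  0.   -0.02]
stud local est -0.0038 0.04 0.1655
```

Now I feel in +x in small steps.

>>> {"api": "drive_tool", "payload": {"series": [0,0,0,-0.015,0,0,-1,0,0,0,-0.03,0,0,-1,0,0,0,-0.045,0,0,-1,0,0,0,-0.06,0,0,-1,0,0,0,-0.06,0,0,-1]}}

```text
time: 7.28
ee_pos: [0.5832, -0.0908, 0.2205]
eef_rot: [0.075, 0.997, 0.0, -0.0]
ft_force: [-0.2, -0.0, -3.3]
width: 0.0116
grip_force: 44.9
```

```bash
python3 st.py
```

```text
7.28 yaw -8.55 tilt [-0.      0.0001] F [-0.2 -0.  -3.3] T [0.06 0.03 0.02]
stud local est -0.0013 0.0404 0.1655
```

>>> {"api": "drive_tool", "payload": {"series": [0,0,0,-0.02,0,0,-1,0,0,0,-0.04,0,0,-1,0,0,0,-0.06,0,0,-1,0,0,0,-0.06,0,0,-1,0,0,0,-0.06,0,0,-1]}}

```text
time: 7.7
ee_pos: [0.585, -0.0912, 0.2203]
eef_rot: [0.075, 0.997, 0.0, -0.001]
ft_force: [-4.3, 1.5, -1.3]
width: 0.0116
grip_force: 44.9
```

```bash
python3 st.py
```

```text
7.7 yaw -8.57 tilt [-0.0012  0.0005] F [-4.3  1.5 -1.3] T [ 0.28  1.05 -0.06]
stud local est 0.0006 0.0403 0.1653
```

Contact is felt at an estimated x of about +0.3 mm, so the centred position is about -2.7 mm. I'll back off 3.6 mm and enter the channel.

>>> {"api": "drive_tool", "payload": {"series": [0,0,0,0.05,0,0,-1,0,0,0,0.09,0,0,-1,0,0,0,0.09,-0.05,0,-1,0,0,0,0.09,-0.12,0,-1,0,0,0,0.09,-0.2,0,-1,0,0,0,0.09,-0.3,0,-1,0,0,0,0.09,-0.4,0,-1,0,0,0,0.09,-0.5,0,-1,0,0,0,0.09,-0.5,0,-1]}}

```text
time: 8.45
ee_pos: [0.5786, -0.1121, 0.2205]
eef_rot: [0.075, 0.997, -0.0, -0.0]
ft_force: [0.1, -0.6, -3.4]
width: 0.0115
grip_force: 44.9
```

```bash
python3 st.py -.0027 -.01 .1655
```

```text
8.45 yaw -8.66 tilt [-0.     -0.0005] F [ 0.1 -0.6 -3.4] T [0.02 0.03 0.05]
stud local est -0.0027 0.0187 0.1655
shift [-0.   -0.72  0.  ]
```

>>> {"api": "drive_tool", "payload": {"series": [0,0,0,0,-0.08,0,-1,0,0,0,0,-0.17,0,-1,0,0,0,0,-0.26,0,-1,0,0,0,0,-0.35,0,-1,0,0,0,0,-0.44,0,-1,0,0,0,0,-0.53,0,-1,0,0,0,0,-0.62,0,-1,0,0,0,0,-0.7,0,-1,0,0,0,0,-0.75,0,-1,0,0,0,0,-0.75,0,-1]}}

```text
time: 9.28
ee_pos: [0.5742, -0.1409, 0.2205]
eef_rot: [0.075, 0.997, -0.0, -0.0]
ft_force: [-0.2, -1.8, -3.8]
width: 0.0113
grip_force: 44.9
```

```bash
python3 st.py -.0027 -.022 .1655
```

```text
9.28 yaw -8.61 tilt [-0.     -0.0001] F [-0.2 -1.8 -3.8] T [-0.02  0.06 -0.02]
stud local est -0.0027 -0.0105 0.1655
shift [-0.   -0.29  0.  ]
```

>>> {"api": "drive_tool", "payload": {"series": [0,0,0,0,-0.05,0,-1,0,0,0,0,-0.09,0,-1,0,0,0,0,-0.13,0,-1,0,0,0,0,-0.17,0,-1,0,0,0,0,-0.21,0,-1,0,0,0,0,-0.21,0,-1]}}

```text
time: 9.78
ee_pos: [0.573, -0.1491, 0.2205]
eef_rot: [0.075, 0.997, -0.0, -0.0]
ft_force: [-0.5, 0.4, -3.9]
width: 0.0113
grip_force: 44.9
```

```bash
python3 st.py
```

```text
9.78 yaw -8.6 tilt [-0.0001 -0.0002] F [-0.5  0.4 -3.9] T [ 0.07  0.   -0.01]
stud local est -0.0027 -0.0187 0.1655
```

>>> {"api": "drive_tool", "payload": {"series": [0,0,0,0,-0.02,0,-1,0,0,0,0,-0.04,0,-1,0,0,0,0,-0.06,0,-1,0,0,0,0,-0.08,0,-1,0,0,0,0,-0.08,0,-1]}}

```text
time: 10.2
ee_pos: [0.5726, -0.152, 0.2205]
eef_rot: [0.075, 0.997, -0.0, 0.0]
ft_force: [-0.0, -0.7, -3.2]
width: 0.0113
grip_force: 44.9
```

```bash
python3 st.py
```

```text
10.2 yaw -8.58 tilt [ 0. -0.] F [-0.  -0.7 -3.2] T [ 0.    0.05 -0.01]
stud local est -0.0026 -0.0216 0.1655
```

>>> {"api": "drive_tool", "payload": {"series": [0,0,0,0,-0.02,0,-1,0,0,0,0,-0.04,0,-1,0,0,0,0,-0.06,0,-1,0,0,0,0,-0.06,0,-1]}}

```text
time: 10.53
ee_pos: [0.5723, -0.1538, 0.2205]
eef_rot: [0.075, 0.997, 0.0, -0.0]
ft_force: [-0.3, 1.2, -4.2]
width: 0.0112
grip_force: 44.9
```

```bash
python3 st.py
```

```text
10.53 yaw -8.55 tilt [-0.      0.0006] F [-0.3  1.2 -4.2] T [0.42 0.07 0.06]
stud local est -0.0027 -0.0235 0.1655
```

>>> {"api": "drive_tool", "payload": {"series": [0,0,0,0,-0.015,0,-1,0,0,0,0,-0.03,0,-1,0,0,0,0,-0.03,0,-1]}}

```text
time: 10.78
ee_pos: [0.5722, -0.1546, 0.2205]
eef_rot: [0.074, 0.997, 0.001, -0.0]
ft_force: [-0.6, 3.9, -3.4]
width: 0.0111
grip_force: 45.1
```

```bash
python3 st.py
```

```text
10.78 yaw -8.52 tilt [-0.     0.001] F [-0.6  3.9 -3.4] T [1.1  0.05 0.18]
stud local est -0.0026 -0.0243 0.1655
```

The end wall is felt at an estimated y of about -23.3 mm. I'll back off to the throat centre (-21.8 mm) and lower slowly.

>>> {"api": "drive_tool", "payload": {"series": [0,0,0,0,0.05,0,-1,0,0,0,0,0.08,0,-1,0,0,0,0,0.08,0,-1,0,0,0,0,0.08,0.05,-1,0,0,0,0,0.08,0.11,-1,0,0,0,0,0.08,0.17,-1,0,0,0,0,0.08,0.23,-1,0,0,0,0,0.08,0.29,-1,0,0,0,0,0.08,0.29,-1]}}

```text
time: 11.53
ee_pos: [0.5723, -0.1521, 0.2082]
eef_rot: [0.075, 0.997, 0.0, -0.0]
ft_force: [-0.3, 0.4, -3.2]
width: 0.0111
grip_force: 44.9
```

```bash
python3 st.py
```

```text
11.53 yaw -8.57 tilt [-0.0009  0.0001] F [-0.3  0.4 -3.2] T [ 0.06  0.09 -0.01]
stud local est -0.0029 -0.0218 0.1532
```

The stud is in the throat with no side force. I'll keep lowering.

>>> {"api": "drive_tool", "payload": {"series": [0,0,0,0,0,0.06,-1,0,0,0,0,0,0.12,-1,0,0,0,0,0,0.18,-1,0,0,0,0,0,0.24,-1,0,0,0,0,0,0.3,-1,0,0,0,0,0,0.36,-1,0,0,0,0,0,0.42,-1,0,0,0,0,0,0.47,-1,0,0,0,0,0,0.47,-1]}}

```text
time: 12.28
ee_pos: [0.5724, -0.152, 0.1896]
eef_rot: [0.075, 0.997, 0.0, -0.0]
ft_force: [0.3, 0.1, -4.3]
width: 0.0114
grip_force: 44.9
```

```bash
python3 st.py
```

```text
12.28 yaw -8.56 tilt [-0.0006  0.0002] F [ 0.3  0.1 -4.3] T [ 0.04  0.1  -0.06]
stud local est -0.0029 -0.0218 0.1346
```

>>> {"api": "drive_tool", "payload": {"series": [0,0,0,0,0,0.03,-1,0,0,0,0,0,0.06,-1,0,0,0,0,0,0.09,-1,0,0,0,0,0,0.105,-1,0,0,0,0,0,0.105,-1]}}

```text
time: 12.7
ee_pos: [0.5725, -0.1521, 0.1858]
eef_rot: [0.075, 0.997, 0.0, -0.0]
ft_force: [-1.0, -0.5, -3.4]
width: 0.0113
grip_force: 44.9
```

```bash
python3 st.py
```

```text
12.7 yaw -8.57 tilt [-0.0002  0.0001] F [-1.  -0.5 -3.4] T [0.04 0.06 0.07]
stud local est -0.0027 -0.0218 0.1308
```

>>> {"api": "drive_tool", "payload": {"series": [0,0,0,0,0,0.015,-1,0,0,0,0,0,0.03,-1,0,0,0,0,0,0.04,-1,0,0,0,0,0,0.04,-1]}}

```text
time: 13.03
ee_pos: [0.5726, -0.1522, 0.1846]
eef_rot: [0.075, 0.997, 0.0, 0.0]
ft_force: [-1.2, 0.0, -1.8]
width: 0.0117
grip_force: 44.9
```

```bash
python3 st.py
```

```text
13.03 yaw -8.57 tilt [0.0002 0.0002] F [-1.2  0.  -1.8] T [0.09 0.33 0.03]
stud local est -0.0026 -0.0218 0.1296
```

>>> {"api": "drive_tool", "payload": {"series": [0,0,0,0,0,0.015,-1,0,0,0,0,0,0.03,-1,0,0,0,0,0,0.03,-1,0,0,0,0,0,0.03,-1]}}

```text
time: 13.37
ee_pos: [0.5726, -0.1523, 0.184]
eef_rot: [0.075, 0.997, 0.0, 0.0]
ft_force: [-5.6, 1.7, 6.6]
width: 0.0111
grip_force: 44.9
```

```bash
python3 st.py
```

```text
13.37 yaw -8.58 tilt [0.0005 0.0003] F [-5.6  1.7  6.6] T [0.32 1.05 0.02]
stud local est -0.0026 -0.022 0.129
```

The stud is on the throat floor, with the vertical load now carried by the stand. I'll relieve the push, soften the grip and then open.

>>> {"api": "drive_tool", "payload": {"series": [0,0,0,0,0,-0.01,-1,0,0,0,0,0,-0.015,-1,0,0,0,0,0,-0.015,-1,0,0,0,0,0,-0.015,-1], "grip_force": 10}}

```text
time: 13.7
ee_pos: [0.5727, -0.1522, 0.1838]
eef_rot: [0.075, 0.997, -0.0, 0.0]
ft_force: [-1.8, 0.3, 0.4]
width: 0.0116
grip_force: 10.0
```

```bash
python3 st.py; python3 - <<'E'
from h import *
im=camera("side");t=camera("top")
a=cv2.resize(im[140:250,225:345],(436,400),interpolation=cv2.INTER_CUBIC)
b=cv2.resize(t[150:240,285:375],(364,364),interpolation=cv2.INTER_CUBIC)
m=np.zeros((400,800,3),np.uint8); m[:,:436]=a; m[:364,436:]=b
save("s4.png",cv2.convertScaleAbs(m,alpha=1.5))
E
```

```text
13.7 yaw -8.57 tilt [ 0.0002 -0.    ] F [-1.8  0.3  0.4] T [ 0.02  0.32 -0.04]
stud local est -0.0026 -0.0219 0.1288
```

View pics/s4.png

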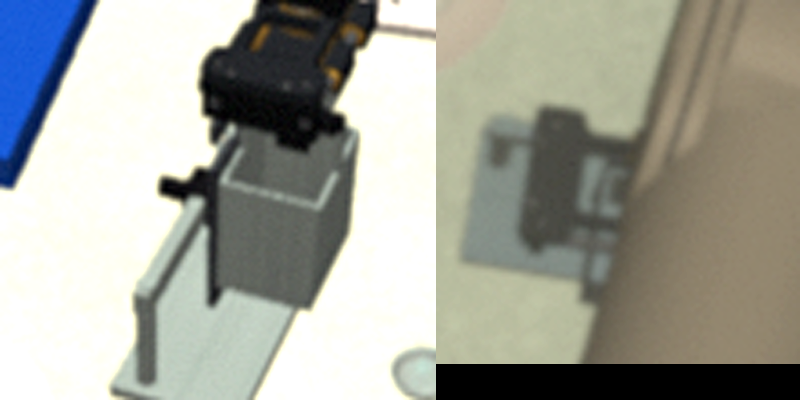

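The picture shows the pot on the robot side of the plate at home height, with no stud in front. Releasing now.

>>> {"api": "drive_tool", "payload": {"series": [0,0,0,0,0,0,-0.6,0,0,0,0,0,0,-0.5,0,0,0,0,0,0,-0.4,0,0,0,0,0,0,-0.2,0,0,0,0,0,0,0.0,0,0,0,0,0,0,0.2,0,0,0,0,0,0,0.2,0,0,0,0,0,0,0.2]}}

```text
time: 14.47
ee_pos: [0.5726, -0.1521, 0.1837]
eef_rot: [0.075, 0.997, 0.0, 0.0]
ft_force: [-0.1, -1.5, -0.3]
width: 0.0484
grip_force: 0.0
```

```bash
python3 st.py
```

```text
14.47 yaw -8.57 tilt [0.0001 0.    ] F [-0.1 -1.5 -0.3] T [ 0.03 -0.01 -0.01]
stud local est -0.0026 -0.0218 0.1287
```

Released with no load on the tool. I'll lift straight up, then move back.

>>> {"api": "drive_tool", "payload": {"series": [0,0,0,0,0,-0.2,0.2,0,0,0,0,0,-0.5,0.2,0,0,0,0,0,-1.0,0.2,0,0,0,0,0,-1.6,0.2,0,0,0,0,0,-2.2,0.2,0,0,0,0,0,-2.8,0.2,0,0,0,0.7,0,-3.2,0.2,0,0,0,1.4,0,-3.4,0.2,0,0,0,2.2,0,-3.5,0.2,0,0,0,2.8,0,-3.5,0.2]}}

```text
time: 15.3
ee_pos: [0.4605, -0.136, 0.326]
eef_rot: [0.075, 0.997, 0.0, 0.001]
ft_force: [0.4, 0.2, 0.7]
width: 0.0524
grip_force: 0.0
```

```bash
python3 st.py; python3 - <<'E'
from h import *
im=camera("side");w=camera("wrist")
a=cv2.resize(im[140:250,225:345],(436,400),interpolation=cv2.INTER_CUBIC)
m=np.zeros((400,800,3),np.uint8); m[:,:436]=a; m[:273,436:]=cv2.resize(w,(364,273))
save("s5.png",cv2.convertScaleAbs(m,alpha=1.4))
E
```

```text
15.3 yaw -8.63 tilt [0.0029 0.    ] F [0.4 0.2 0.7] T [ 0.07 -0.01 -0.11]
stud local est -0.116 -0.0224 0.271
```

View pics/s5.png

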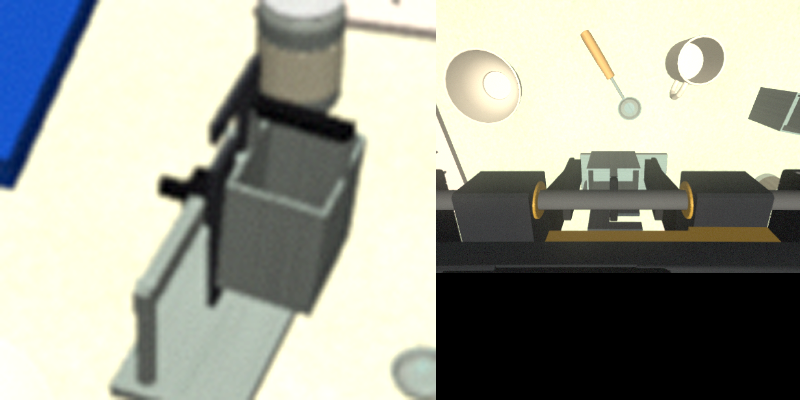

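The pot hangs on the plate by its stud, leaning slightly against it as expected, and the gripper is clear.

```bash
python3 -c "
from bench import r
print(r.close_job())"
```

```text
the job is handed in; nothing more can be done
None
```

The studded pot is hanging by its stud on the throat floor of the hook plate, lowered by hand and then released; I moved nothing else, and the job was handed in at about 15 s (no verdict was shown).

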